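# Load the wash basket and hang it up by its bail

## Task

Set the end cover with the pipe stub flat on the floor of the little parts basket, stub up. Then, with the basket still standing on the bench, swing its folded bail upright, and carry the basket by the bail to the stand and hang it, level and steady, with the middle of the bail over the hook. Leave the blank cover, the spanner and the spray can where they are, and drop nothing.

Things in the scene. Friction and masses are not known exactly. Their poses are not given: they have to be found in the camera images.
- basket: Round bare-metal parts basket (small pail), loose, about 0.4 kg: outer diameter 108 mm at the foot, 116 mm at the rim, 62 mm high, wall 3 mm, inner floor 5 mm above the underside. Origin: centre of the underside; z up. Bail pivots at y = +66 and -66 mm, 54 mm above the underside. The folded bail reaches out to the basket's -x side (towards the robot's right).
- bail (a joint): Angle of the bail on the basket: 0 = folded, level, sticking out to the basket's -x side; 1.57 rad = upright, straight above the basket's centre; it can go on to 3.14 on the other side. Starts between 0.06 and 0.4. Its pivots are stiff (0.07 N m friction, about 1.3 N at the cross bar with its own weight): it stays where it is left.
- bail_mid (a point): Middle of the bail's cross bar, on its centre line. The bail is a U of 9 mm round steel bar: the cross bar lies along the basket's y, straight for 52 mm either side of this point, 95 mm from the pivot axis; side arms 132 mm apart. This point's -x runs from the pivot axis out through the bar. Held 30 mm to one side of this point, the middle stays free for the hook.
- cover: End cover with a pipe stub, plain steel, loose, about 0.25 kg: disc 84 mm in diameter and 10 mm thick with an upright round stub 34 mm in diameter standing 50 mm above it (60 mm overall). Origin: centre of the disc's underside; z up along the stub.
- hook_seat (a point): Where the centre line of the bail's bar lies when it hangs in the hook, 215 mm above the bench. The hook is a J of 8 mm round steel in this point's x-z plane, open to -x (towards the robot's right): its upturned tip stands 22 mm to -x and rises to 13 mm above this point; its stem stands 19 mm to +x and goes up to the beam of the stand.
- rack: Fixed stand. Origin on the bench below the hook seat, same axes. Over the hook a beam: front face at x = 14 mm, back to 44, y -185 to 55, 270 to 305 mm high: a gripper pointing straight down does not fit in front of it, one leaning some 40 degrees back to -x does. Post 45 mm square, 308 high, at x 29, y -165 on a foot 160 x 120 x 8 mm; open under the hook.
- blank: Bystander: blank end cover without a stub, steel disc 84 mm in diameter, 14 mm thick, loose. Origin: centre of its underside.
- spanner: Bystander: combination spanner 190 mm long lying flat on the far part of the bench, along its own x. Origin: under its middle.
- can: Bystander: grey spray can standing on the bench, 66 mm in diameter, 130 mm high, loose. Origin: centre of its underside.
Not all that is in view belongs to the job. Leave any orange or red look-alike of the cover alone.

How it is judged:
On the way, in this order (a step that is already met when the one before it is completed fails the run):
1. the stub cover lies flat on the basket's floor, let go, the basket standing on the bench (horizontal distance between cover and basket below 0.03 m and z of cover in the frame of basket between -0.01 and 0.02 m and angle between the z axis of cover and the z axis of basket, either way round below 0.2 rad and height (world z) of basket below 0.008 m and angle between basket's own z axis and vertical below 0.1 rad and contact force between the fingers and cover below 0.1 N and linear speed of cover below 0.03 m/s), for 0.2 s.
2. the bail is upright (within 0.3 rad) while the basket still stands on the bench (value of joint bail between 1.27 and 1.87 rad and height (world z) of basket below 0.008 m and angle between basket's own z axis and vertical below 0.1 rad), for 0.2 s.
3. the basket is lifted clear of the bench with the cover in it (horizontal distance between cover and basket below 0.03 m and z of cover in the frame of basket between -0.01 and 0.02 m and angle between the z axis of cover and the z axis of basket, either way round below 0.2 rad and height (world z) of basket above 0.03 m), for 0.2 s.
At the end, for the whole second after the job is handed in: The basket hangs in the hook, over 30 mm clear of the bench, bail middle within 16 mm across and 30 mm along the bar and 15 mm in height of the seat; it leans under 0.4 rad, still (under 0.06 m/s, 0.6 rad/s); the stub cover lies flat (0.2 rad) within 30 mm of its floor's middle (all of step 3 and x of bail_mid in the frame of hook_seat between -0.016 and 0.016 m and y of bail_mid in the frame of hook_seat between -0.03 and 0.03 m and z of bail_mid in the frame of hook_seat between -0.015 and 0.015 m and angle between basket's own z axis and vertical below 0.4 rad and contact force between basket and rack above 2 N and linear speed of basket below 0.06 m/s and angular speed of basket below 0.6 rad/s); the robot touches nothing.
It fails at once if the blank cover moved more than 20 mm (distance of blank from where it was at the start of the episode above 0.02 m).
It fails at once if the spanner moved more than 20 mm (distance of spanner from where it was at the start of the episode above 0.02 m).
It fails at once if the spray can moved more than 20 mm (distance of can from where it was at the start of the episode above 0.02 m).
It fails at once if the cover was dropped (falling free faster than 0.75 m/s, a drop of some 30 mm) (linear speed of cover above 0.75 m/s and contact force between the fingers and basket below 0.1 N and contact force between the fingers and cover below 0.1 N).
It fails at once if the basket was dropped (falling free faster than 0.75 m/s) (linear speed of basket above 0.75 m/s and contact force between each of the fingers, the fingers and basket below 0.1 N).
It also fails if it takes over 58 s, if anything falls off the work surface, if the arm or the gripper's body presses on something with over 40 N, if the wrist force passes 120 N, or if a joint passes its speed limit or range.

## Robot

A 7-joint arm with a two-finger parallel gripper is mounted at the origin on the work surface. World frame = base frame: x ahead of the robot, y to its left, z up, the work surface at z = 0. Lengths are in m, angles in rad, forces in N, time in s.
With the tool pointing down it reaches from about 0.425 to 0.925 m from the base axis. Payload 6.8 kg.
Tool frame: the origin (TCP) lies at the very end of the fingers, on their centre line; the grasp point (between the pads) lies 19 mm behind it; z points along the fingers, y is the line along which they close (so a half turn about z gives the same grasp; the last joint's range is limited). The gripper opens to 85 mm and grips with 20 to 120 N. Pads are 22 mm wide; open, the fingers measure 114 mm over their backs; the gripper's body (76 mm by 85 mm) begins 54 mm behind the grasp point. The pads swing forward as they close: fully open they stand 13 mm farther back than shut.
Start: joints at [-1.331, 0.477, 0.022, 1.555, -0.011, 1.109, -0.083], TCP at [0.23, 0.635, 0.231] pointing down, gripper open.
Joint ranges: [-2.96, 2.96], [-0.34, 2.1], [-1.41, 1.46], [0.24, 2.44], [-1.37, 4.51], [0.17, 1.92], [-2.96, 2.96]. Speed limits (rad/s): [2.39, 2.39, 3.14, 3.14, 3.14, 3.14, 3.14].

## Interface

Orientations are given as a unit quaternion [w, x, y, z].
In Python, from plant import state, capture, get_calibration, finish_job gives the robot as it stands. The module is installed in compiled form; this text tells all that it offers.
- The arm moves only by the shell command python3 -m pendant 'ROWS' [OPENING] [FORCE]. ROWS is JSON, a list of rows, each a list of 4 numbers: the shift along the world's x, y, z in mm, then the turn about the world's z in degrees. A call has 1 to 8 rows; each row shifts and turns the commanded pose from where the row before left it; what a row does not reach is not made up. A row lasts 1/10 s, in which the tool goes at most 50 mm and 8.59 degrees, less where a joint would pass 70% of its speed; a pose out of reach is approached as far as the arm can. A call with a gripper value outside its range is refused whole. OPENING is the closure in counts, from 0 (fully open) to 255 (shut), set as the call begins (- or left out, the last holds). The fingers move at their own pace and stop on an object; FORCE is the grip in N (left out, the last holds). Time passes only in rows, so rows that do not move let the fingers close. It gives the time, the measured TCP pose, the force, the opening and the grip force at its end, in the units of the state.
- state(): the state, without advancing time (a new reading comes with each control period).
- capture(name): name is "scene" or "top" or "wrist"; returns the picture (480x640x3 uint8, red, green, blue); there is no depth.
- get_calibration(name): a dict with "fx", "fy", "cx", "cy" (pixels), "R" (3x3) and "t" (3): a world point X has camera coordinates R X + t. Camera axes: x right, y down, z forward; pixel columns grow to the right and rows downward; lengths in m; the calibration is good to about 2 mm. A picture is of the moment at which its call begins: read the wrist's pose just before it. get_calibration takes no time and is no camera call; for the wrist camera it gives the pose at the moment of the call.
- finish_job(): hands the job in; it is judged then, once.
The state is a dict: "clock": time; "joint_positions": joint angles; "qvel": joint speeds; "tau": joint torques, N m; "position": TCP position; "eef_rot": TCP orientation; "force": force on the tool from outside, world axes, zero at the start; "torque": the same for the moment, N m; "gripper_width": finger opening in m; "gripper_force": force on a finger pad.
Only numpy, scipy, OpenCV 4.12 (cv2) and the standard library are available. Lean on these libraries where they do the work, as an engineer would, in place of code of your own. Each camera call takes 0.05 s, during which the arm holds its last target. There are 200 camera calls.

## Working session

There is one attempt and no reset: what is moved stays moved. The work goes in short steps, Python scripts to look and compute and a shell command to move; the robot and the scene stay as the last step left them, time stands still between calls to the robot, and variables do not carry over. Pictures are saved under pics/ and viewed, at most 10 in all, crops included, and the job is handed in when it is done.

```bash
mkdir -p pics; ls
python3 - <<'E'
from plant import *
import cv2,numpy as np
s=state();print({k:np.round(v,3).tolist() for k,v in s.items()})
for n in("scene","top"):
    c=get_calibration(n);print(n,{k:np.round(v,3).tolist() for k,v in c.items()})
    cv2.imwrite(f"pics/{n}0.png",capture(n)[:,:,::-1])
E
```

```text
pics
{'clock': 0.0, 'joint_positions': [-1.331, 0.478, 0.022, 1.556, -0.012, 1.109, -0.083], 'qvel': [0.001, 0.001, -0.002, 0.001, -0.0, -0.004, 0.002], 'tau': [0.0, -59.646, 1.608, -28.118, 0.012, 0.01, -0.0], 'position': [0.23, 0.634, 0.23], 'eef_rot': [-0.0, 0.173, 0.985, -0.001], 'force': [0.616, -0.054, -0.451], 'torque': [-0.062, 0.004, 0.015], 'gripper_force': 0.0, 'gripper_width': 0.085}
scene {'fx': 505.861, 'fy': 505.861, 'cx': 326.719, 'cy': 238.204, 'R': [[-0.798, 0.603, 0.003], [0.493, 0.656, -0.571], [-0.346, -0.454, -0.821]], 't': [0.462, -0.143, 1.397]}
top {'fx': 517.269, 'fy': 517.269, 'cx': 323.4, 'cy': 237.796, 'R': [[0.03, -0.999, -0.025], [-0.998, -0.029, -0.06], [0.059, 0.027, -0.998]], 't': [-0.05, 0.564, 1.133]}
```

View pics/top0.png

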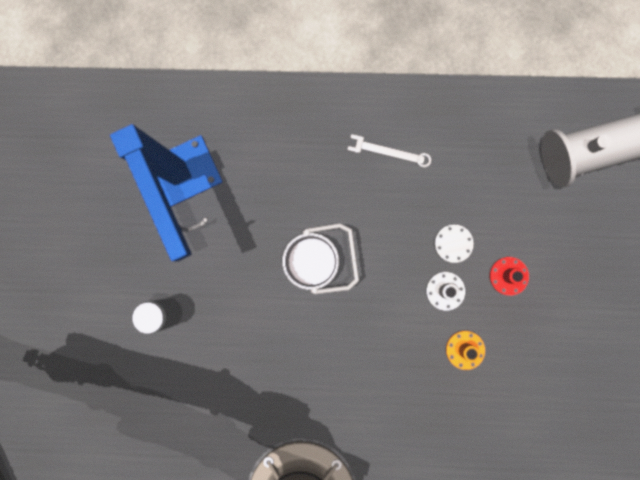

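View pics/scene0.png

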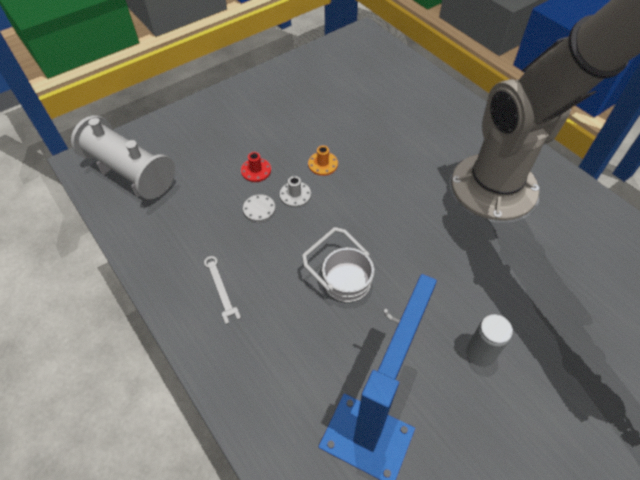

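Three flanges have a stub. In the top view these are steel at (446,291), red at (510,276) and orange at (466,350), and the plain steel disc at (455,243) is the blank. The one meant is the steel one at (446,291), because the cover is plain steel with a stub. I'll confirm it with an enlarged crop alongside the basket and hook.

Run:
```python
import cv2,numpy as np
t=cv2.imread("pics/top0.png");s=cv2.imread("pics/scene0.png")
def cr(im,x,y,w,h,k):
    return cv2.resize(im[y:y+h,x:x+w],None,fx=k,fy=k,interpolation=cv2.INTER_CUBIC)
a=np.hstack([cr(t,410,220,100,75,4),cr(t,275,215,100,75,4)])
b=np.hstack([cr(s,295,220,100,75,4),cr(t,100,120,133,100,3)[:300,:400] if 0 else cr(s,370,270,100,75,4)])
cv2.imwrite("pics/crop.png",np.vstack([a,b]))
```

```text
(no output)
```

View pics/crop.png

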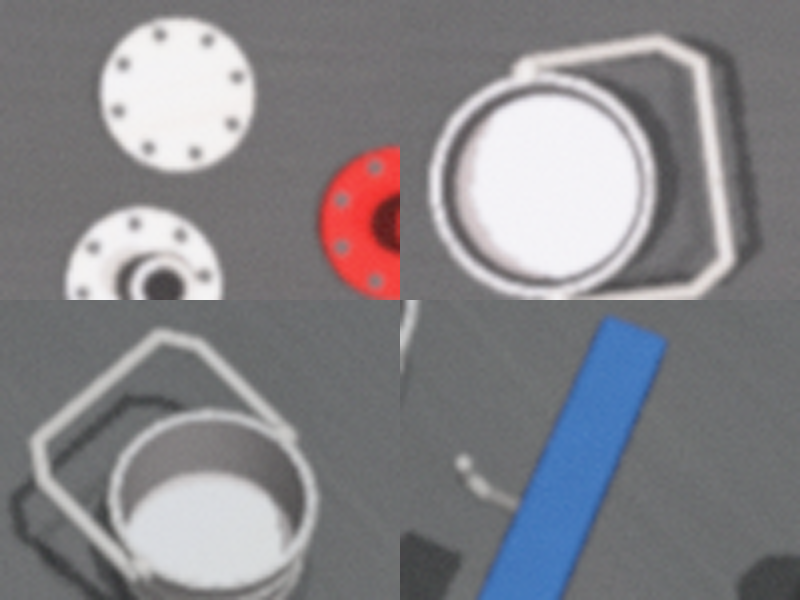

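The crop confirms it: the steel stub flange is at top (446,291), with the red one separate and the blank without a stub. The bail's cross bar runs from about (349,230) to (358,280) in the top view and (305,255) to (335,228) in the scene view. The hook tip is at about (386,311) in the scene view.

```bash
cat > h.py <<'E'
import cv2,numpy as np
from plant import *
def ray(c,u,v):
    R=np.array(c["R"]);d=R.T@np.array([(u-c["cx"])/c["fx"],(v-c["cy"])/c["fy"],1.]);return -R.T@np.array(c["t"]),d/np.linalg.norm(d)
def onz(c,u,v,z):
    o,d=ray(c,u,v);return o+d*(z-o[2])/d[2]
def tri(c1,p1,c2,p2):
    (o1,d1),(o2,d2)=ray(c1,*p1),ray(c2,*p2)
    s=np.linalg.lstsq(np.c_[d1,-d2],o2-o1,rcond=None)[0]
    a,b=o1+s[0]*d1,o2+s[1]*d2;return (a+b)/2,np.linalg.norm(a-b)
def proj(c,X):
    p=np.array(c["R"])@X+c["t"];return np.array([c["cx"]+c["fx"]*p[0]/p[2],c["cy"]+c["fy"]*p[1]/p[2]])
E
python3 - <<'E'
from h import *
np.set_printoptions(precision=4,suppress=True)
T,S=get_calibration("top"),get_calibration("scene")
t=cv2.imread("pics/top0.png");g=t.min(2)
m=(g>140).astype(np.uint8)
n,l,st,ce=cv2.connectedComponentsWithStats(m)
for x,y,z,nm in((446,291,.01,"cover"),(455,243,.014,"blank")):
    k=l[y-8:y+9,x-10:x+11].max();C=max(cv2.findContours((l==k).astype(np.uint8),0,1)[0],key=len)
    e=cv2.fitEllipse(cv2.convexHull(C));print(nm,e,onz(T,*e[0],z))
# basket rim: component with bail; fill outer, open
cs,_=cv2.findContours(m[205:310,270:375].copy(),0,1);C=max(cs,key=cv2.contourArea)
f=np.zeros((105,105),np.uint8);seed=m[205:310,270:375]
cl=cv2.morphologyEx(seed,cv2.MORPH_CLOSE,cv2.getStructuringElement(2,(9,9)))
op=cv2.morphologyEx(cl,cv2.MORPH_OPEN,cv2.getStructuringElement(2,(21,21)))
C=max(cv2.findContours(op,0,1)[0],key=cv2.contourArea);e=cv2.fitEllipse(C)
print("rim",e,onz(T,e[0][0]+270,e[0][1]+205,.062))
A=tri(T,(349.3,230),S,(304.5,255));B=tri(T,(357.8,279.5),S,(335,228));print("bail",A,B,np.linalg.norm(A[0]-B[0]))
b,gg,r=[t[:,:,i].astype(int) for i in range(3)]
m2=((b>150)&(b-r>80)).astype(np.uint8);n,l,st,ce=cv2.connectedComponentsWithStats(m2);print(st[1:])
C=max(cv2.findContours(m2[:,:],0,1)[0],key=cv2.contourArea);print(cv2.approxPolyDP(C,3,True)[:,0].tolist())
cv2.imwrite("pics/rk.png",np.hstack([cv2.resize(t[120:270,100:230],None,fx=4,fy=4,interpolation=2)]))
E
```

```text
cover ((445.5653991699219, 290.8610534667969), (39.47544479370117, 39.99153137207031), 159.335205078125) [ 0.4557 -0.3065  0.01  ]
blank ((454.0166320800781, 243.1077117919922), (39.2157096862793, 39.744564056396484), 148.1331329345703) [ 0.5615 -0.3225  0.014 ]
rim ((40.58747482299805, 55.980777740478516), (55.37706756591797, 63.55376434326172), 171.33349609375) [ 0.5119 -0.009   0.062 ]
bail (array([ 0.5782, -0.0885,  0.0788]), np.float64(0.002105388040155706)) (array([ 0.4746, -0.1085,  0.0775]), np.float64(0.0037693818264877142)) 0.10559465987219474
[[ 110  125   76  136 2609]
 [ 170  136   38   26  522]
 [ 158  174   53   32  836]]
[[129, 125], [110, 136], [118, 154], [125, 156], [173, 260], [185, 251], [138, 149], [141, 143]]
```

View pics/rk.png

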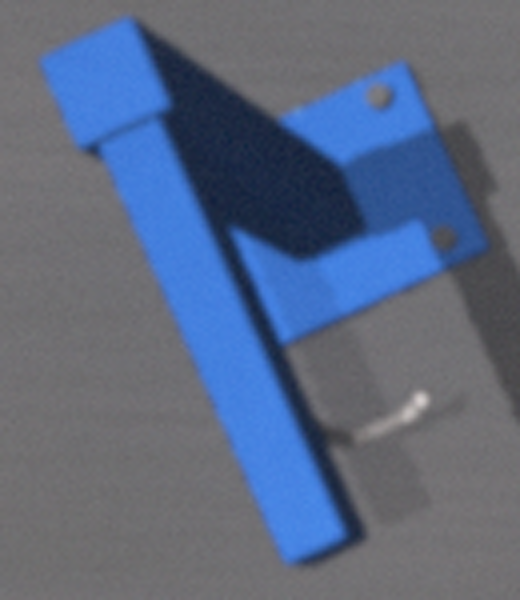

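Run:
```python
from h import *
np.set_printoptions(precision=4,suppress=True)
T,S=get_calibration("top"),get_calibration("scene")
print("rim",onz(T,310.9,261.2,.062))
c=[onz(T,100+u/4,120+v/4,.305) for u,v in((285,555),(345,532),(165,115),(100,145))];print(*c)
e1=c[1]-c[2];e1/=np.linalg.norm(e1);e2=c[0]-c[3];e2/=np.linalg.norm(e2);y=(e1+e2);y/=np.linalg.norm(y);x=np.array([y[1],-y[0],0])
print("y",y,"x",x,"w",(c[0]-c[1])@x)
tip=tri(T,(204.8,219.8),S,(385.7,310.8));print("tip",tip)
M=(c[0]+c[1])/2; seat=M-.055*y-.029*x;seat[2]=.215;print("seat beam",seat,"tip:",tip[0]+.022*x-[0,0,.013], "yaw",np.degrees(np.arctan2(x[1],x[0])))
print("wrist pose",state()["position"])
for n in(0,):
  pass
```

```text
rim [ 0.5115 -0.0097  0.062 ]
[0.5053 0.2117 0.305 ] [0.5157 0.1869 0.305 ] [0.6899 0.2718 0.305 ] [0.6764 0.2989 0.305 ]
y [-0.8949 -0.4463  0.    ] x [-0.4463  0.8949  0.    ] w 0.02678274845268546
tip (array([0.5794, 0.1799, 0.2216]), np.float64(0.00023395080914823696))
seat beam [0.5727 0.1979 0.215 ] tip: [0.5696 0.1996 0.2086] yaw 116.50914688678023
wrist pose [0.2299 0.6341 0.2305]
```

```bash
python3 -m pendant '[[30,-20,35,-8],[30,-20,35,-8],[30,-20,35,-8],[30,-20,35,-8],[25,-40,0,-8],[25,-40,0,-8],[25,-40,0,-8],[25,-40,0,-8]]' 0 40; python3 -m pendant '[[20,-45,0,-8],[20,-45,0,-8],[20,-45,0,-8],[20,-45,0,-8],[0,-48,0,-5],[0,-48,0,-5],[0,-48,0,-5],[0,-48,0,-5]]'; python3 -m pendant '[[-8,-48,0,0],[-8,-48,0,0],[-8,-48,0,0],[-10,-48,-20,0],[-10,-45,-20,0],[-10,-40,-20,0],[0,0,0,0]]'
```

```text
clock: 0.9
position: [0.45, 0.3931, 0.3703]
eef_rot: [-0.0, 0.671, 0.742, -0.0]
force: [0.9, 0.2, 0.1]
gripper_width: 0.0853
gripper_force: 0.0
clock: 1.7
position: [0.5289, 0.021, 0.3704]
eef_rot: [-0.0, 0.928, 0.374, -0.0]
force: [0.6, -0.2, 0.0]
gripper_width: 0.0855
gripper_force: 0.0
clock: 2.4
position: [0.4714, -0.2567, 0.3096]
eef_rot: [-0.0, 0.929, 0.37, -0.002]
force: [-0.9, 0.2, -0.4]
gripper_width: 0.0855
gripper_force: 0.0
```

Run:
```python
from h import *
np.set_printoptions(precision=4,suppress=True)
W=get_calibration("wrist");im=capture("wrist");cv2.imwrite("pics/w1.png",im[:,:,::-1])
print(state()["position"],W, proj(W,np.array([.4557,-.3065,.01])))
```

```text
[ 0.4735 -0.2539  0.3105] {'fx': 336.4984089318378, 'fy': 336.4984089318378, 'cx': 326.06882195355513, 'cy': 239.95902018338194, 'R': array([[ 0.6886, -0.7251, -0.0024],
       [-0.6968, -0.6626,  0.2745],
       [-0.2007, -0.1873, -0.9616]]), 't': array([-0.5103,  0.1004,  0.4998])} [345.0449 231.6197]
```

View pics/w1.png

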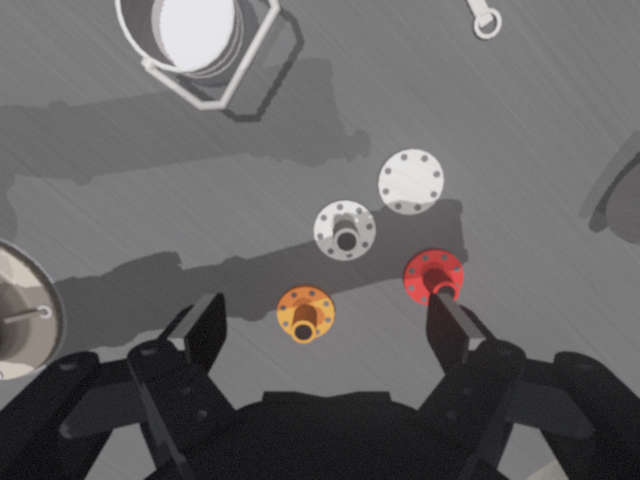

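The wrist view shows the steel stub flange centred at about (345,231), where the top-view fix predicted it. Red is at (434,278) and orange at (306,314).

```bash
python3 -m pendant '[[-9,-27,-30,0],[-9,-26,-40,0],[0,0,-45,0],[0,0,-45,0],[0,0,-40,0],[0,0,-10,0],[0,0,0,0]]'
```

```text
clock: 3.15
position: [0.4581, -0.303, 0.1011]
eef_rot: [-0.001, 0.927, 0.376, -0.001]
force: [-0.4, -0.0, 0.6]
gripper_width: 0.0854
gripper_force: 0.0
```

```bash
python3 -m pendant '[[-2,-3,-30,0],[0,0,-30,0],[0,0,-11,0],[0,0,0,0]]'; python3 -m pendant '[[0,0,0,0],[0,0,0,0],[0,0,0,0],[0,0,0,0],[0,0,0,0],[0,0,0,0],[0,0,0,0]]' 255 50; python3 -m pendant '[[0,0,10,0],[0,0,30,0],[0,0,45,0],[0,0,45,0],[0,0,0,0]]'
```

```text
clock: 3.55
position: [0.4568, -0.3069, 0.0315]
eef_rot: [-0.0, 0.927, 0.376, 0.0]
force: [-1.0, 0.2, 0.3]
gripper_width: 0.085
gripper_force: 0.0
clock: 4.25
position: [0.4565, -0.307, 0.0319]
eef_rot: [-0.0, 0.927, 0.375, 0.001]
force: [-1.7, 2.5, 7.9]
gripper_width: 0.0325
gripper_force: 48.9
clock: 4.75
position: [0.4586, -0.3097, 0.1665]
eef_rot: [0.004, 0.927, 0.375, 0.003]
force: [1.5, -0.7, -2.5]
gripper_width: 0.0327
gripper_force: 50.6
```

```bash
python3 -m pendant '[[5,25,0,0],[9,45,0,0],[9,48,0,0],[9,48,0,0],[9,48,0,0],[8,45,0,0],[4,30,0,0],[1,11,0,0]]'; python3 -m pendant '[[0,0,0,0],[0,0,0,0]]'
python3 - <<'E'
from h import *
im=capture("scene");t=capture("top")
a=cv2.resize(im[150:310,280:440],None,fx=2.5,fy=2.5,interpolation=2);b=cv2.resize(t[190:350,230:390],None,fx=2.5,fy=2.5,interpolation=2)
cv2.imwrite("pics/p.png",np.hstack([a,b])[:,:,::-1])
E
```

```text
clock: 5.55
position: [0.5098, -0.0028, 0.1602]
eef_rot: [-0.001, 0.926, 0.378, -0.0]
force: [0.1, 0.2, -3.2]
gripper_width: 0.0323
gripper_force: 50.5
clock: 5.75
position: [0.5095, -0.0086, 0.1607]
eef_rot: [0.0, 0.927, 0.375, -0.0]
force: [0.4, 0.7, -2.6]
gripper_width: 0.0325
gripper_force: 50.5
```

View pics/p.png

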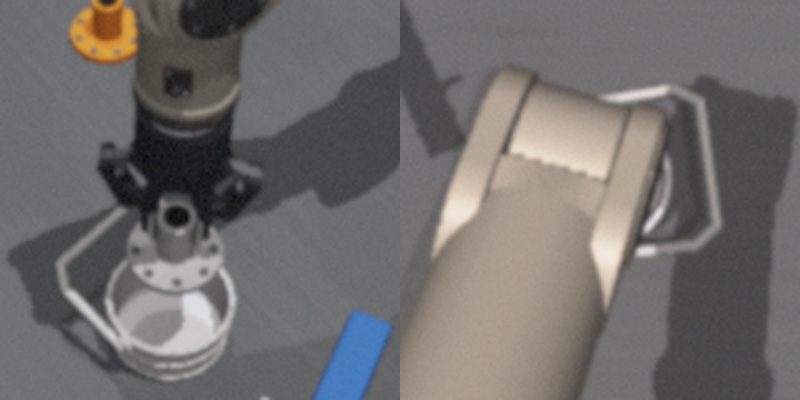

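The cover is held upright with its disc just above the basket, so I'm lowering it.

```bash
python3 -m pendant '[[1,-1,-30,0],[0,0,-30,0],[0,0,-25,0],[0,0,-15,0],[0,0,-12,0],[0,0,-6,0],[0,0,0,0]]'; python3 -m pendant '[[0,0,-3,0],[0,0,-3,0],[0,0,0,0]]'
```

```text
clock: 6.55
position: [0.5111, -0.0085, 0.0427]
eef_rot: [0.0, 0.927, 0.375, -0.0]
force: [0.3, 0.1, -3.4]
gripper_width: 0.0325
gripper_force: 50.5
clock: 6.85
position: [0.5114, -0.008, 0.037]
eef_rot: [0.0, 0.927, 0.375, 0.0]
force: [0.5, 0.4, -3.1]
gripper_width: 0.0326
gripper_force: 50.7
```

```bash
python3 -m pendant '[[0,0,-1,0],[0,0,-1,0],[0,0,0,0]]'; python3 -m pendant '[[0,0,0,0],[0,0,0,0],[0,0,0,0],[0,0,0,0]]' 100;  python3 -m pendant '[[0,0,15,0],[0,0,30,0],[0,0,45,0],[0,0,40,0],[0,0,20,0],[0,0,0,0]]'
```

```text
clock: 7.15
position: [0.5114, -0.008, 0.0368]
eef_rot: [-0.001, 0.927, 0.375, 0.001]
force: [-7.8, 1.5, 23.7]
gripper_width: 0.0322
gripper_force: 53.1
clock: 7.55
position: [0.5111, -0.0081, 0.0348]
eef_rot: [0.0, 0.927, 0.375, 0.0]
force: [0.1, -0.4, 0.1]
gripper_width: 0.0519
gripper_force: 0.0
clock: 8.15
position: [0.513, -0.0083, 0.1884]
eef_rot: [0.0, 0.927, 0.375, 0.003]
force: [-0.7, 0.4, -1.0]
gripper_width: 0.0521
gripper_force: 0.0
```

```bash
python3 -m pendant '[[-4,-20,0,-8],[-5,-26,0,-8],[-5,-26,0,-8],[-5,-25,0,-8],[0,0,-30,-1],[0,0,-20,0],[0,0,0,0]]' 180
python3 - <<'E'
from h import *
W=get_calibration("wrist");im=capture("wrist")
np.set_printoptions(precision=4,suppress=True)
for P in((.494,-.105,.078),(.5782,-.0885,.0788),(.4746,-.1085,.0775)):print(proj(W,np.array(P)))
p=state()["position"];print(p,proj(W,np.array(p)))
cv2.imwrite("pics/w2.png",im[:,:,::-1])
E
```

```text
clock: 8.85
position: [0.4895, -0.1049, 0.1324]
eef_rot: [-0.0, 0.995, 0.096, -0.003]
force: [0.4, -0.6, 0.5]
gripper_width: 0.025
gripper_force: 0.0
[326.961  252.9256]
[326.9944 102.8266]
[326.485  282.3282]
[ 0.4906 -0.1052  0.1338] [326.2312 298.0613]
```

View pics/w2.png

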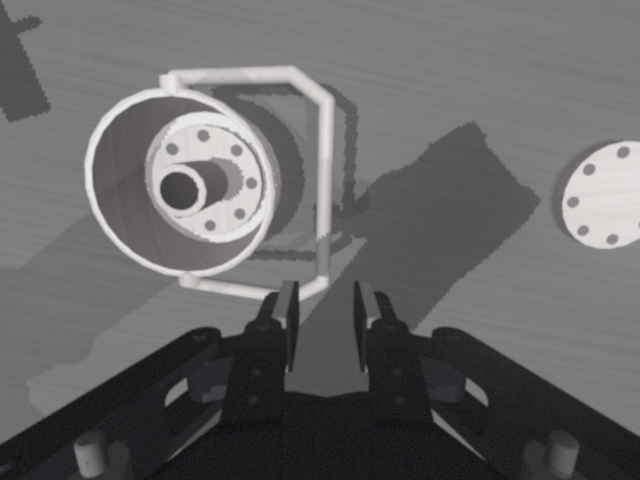

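The cover sits flat in the basket with its stub up. The bar runs from (327,100) to (323,280), between the fingers and as predicted.

```bash
python3 -m pendant '[[4,2,-25,0],[0,0,-25,0],[0,0,-21,0],[0,0,0,0]]'; python3 -m pendant '[[0,0,0,0],[0,0,0,0],[0,0,0,0]]' 255 30
```

```text
clock: 9.3
position: [0.495, -0.1027, 0.0629]
eef_rot: [-0.0, 0.995, 0.097, -0.002]
force: [-0.7, -1.0, 0.9]
gripper_width: 0.0256
gripper_force: 0.0
clock: 9.6
position: [0.497, -0.1032, 0.065]
eef_rot: [0.0, 0.995, 0.096, 0.001]
force: [0.6, -0.5, 0.5]
gripper_width: 0.0076
gripper_force: 29.4
```

```bash
python3 -m pendant '[[-1,5,15,0],[-1,7,14,0],[-2,10,12,0],[-2,11,10,0],[0,0,0,0]]' 255 20; python3 -m pendant '[[-3,13,8,0],[-3,14,6,0],[-3,15,4,0],[0,0,0,0]]'
```

```text
clock: 10.1
position: [0.4907, -0.0704, 0.1166]
eef_rot: [0.0, 0.995, 0.097, 0.001]
force: [-0.8, -3.7, 3.7]
gripper_width: 0.0079
gripper_force: 28.0
clock: 10.5
position: [0.4823, -0.0276, 0.1346]
eef_rot: [-0.0, 0.995, 0.097, 0.001]
force: [-2.5, -2.7, 13.0]
gripper_width: 0.0074
gripper_force: 29.1
```

```bash
python3 -m pendant '[[-2,7,2,0],[-1,6,1,0],[0,0,0,0],[0,0,0,0]]';  python3 - <<'E'
from h import *
S,T=capture("scene"),capture("top")
a=cv2.resize(S[170:330,270:430],None,fx=2.5,fy=2.5,interpolation=2);b=cv2.resize(T[180:340,230:390],None,fx=2.5,fy=2.5,interpolation=2)
cv2.imwrite("pics/u.png",np.hstack([a,b])[:,:,::-1])
E
```

```text
clock: 10.9
position: [0.4789, -0.0147, 0.1362]
eef_rot: [-0.0, 0.995, 0.097, 0.001]
force: [2.6, 0.2, 2.5]
gripper_width: 0.0077
gripper_force: 27.8
```

View pics/u.png

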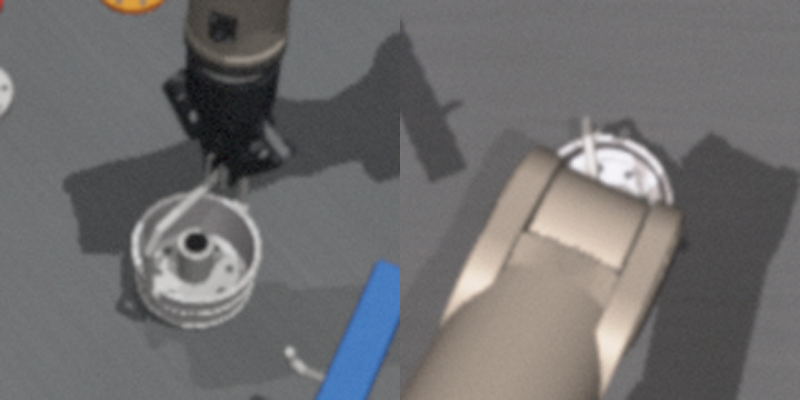

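```bash
python3 -m pendant '[[0,0,0,0],[0,0,0,0],[-11,-2,-2,0],[-11,-2,-2,0],[0,0,0,0]]' 180; python3 -m pendant '[[0,0,0,0],[0,0,0,0],[0,0,0,0],[0,0,0,0]]' 255 120; python3 -m pendant '[[0,0,5,0],[0,0,10,0],[0,0,15,0],[0,0,20,0],[0,0,0,0],[0,0,0,0]]'
```

```text
clock: 11.5
position: [0.453, -0.0195, 0.131]
eef_rot: [-0.001, 0.995, 0.096, -0.002]
force: [0.7, 0.1, 1.0]
gripper_width: 0.025
gripper_force: 0.0
clock: 11.9
position: [0.4557, -0.019, 0.1321]
eef_rot: [-0.0, 0.995, 0.096, -0.001]
force: [-4.5, 0.5, 7.3]
gripper_width: 0.0049
gripper_force: 118.0
clock: 12.5
position: [0.456, -0.0186, 0.1818]
eef_rot: [-0.0, 0.995, 0.097, 0.0]
force: [-0.6, 0.2, -6.8]
gripper_width: 0.0052
gripper_force: 117.6
```

```bash
python3 -m pendant '[[6,0,10,2],[12,0,18,4],[18,6,18,6],[18,12,0,6],[18,15,0,6],[18,15,0,6],[18,15,0,6],[15,15,0,6]]'; python3 -m pendant '[[13,15,0,6],[10,15,0,6],[8,14,0,6],[4,12,0,4],[0,8,0,1.5],[0,0,0,0],[0,0,0,0],[0,0,0,0]]'
python3 - <<'E'
from h import *
S,T=capture("scene"),capture("top")
np.save("S.npy",S);np.save("T.npy",T)
a=cv2.resize(S[200:360,280:440],None,fx=2.5,fy=2.5,interpolation=2);b=cv2.resize(T[130:290,150:310],None,fx=2.5,fy=2.5,interpolation=2)
cv2.imwrite("pics/q.png",np.hstack([a,b])[:,:,::-1])
E
```

```text
clock: 13.3
position: [0.58, 0.0595, 0.2271]
eef_rot: [0.0, 0.893, 0.449, -0.001]
force: [1.0, -1.1, -6.3]
gripper_width: 0.005
gripper_force: 117.8
clock: 14.1
position: [0.6139, 0.1216, 0.2278]
eef_rot: [0.0, 0.786, 0.619, -0.0]
force: [0.3, -0.7, -5.5]
gripper_width: 0.0048
gripper_force: 117.7
```

View pics/q.png

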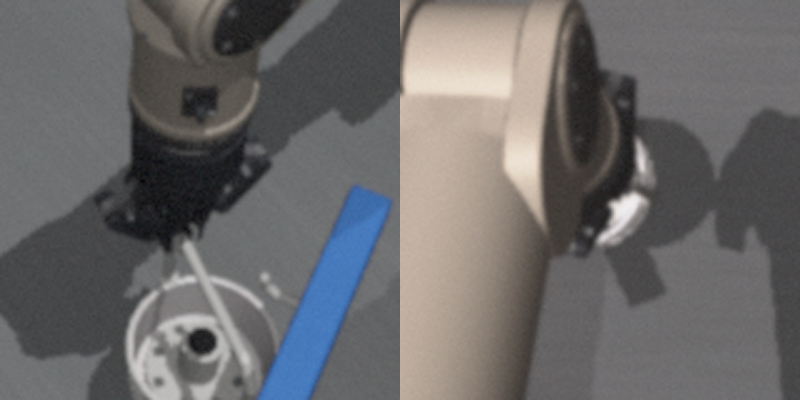

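The bail is firmly held and the basket hangs with the cover inside. In the crop the bar runs from (183,238) to (248,365), and the hook tip is at about (266,278). I'll compare the bar ends with the prediction.

Run:
```python
from h import *
np.set_printoptions(precision=1,suppress=True)
S=get_calibration("scene");p=np.array(state()["position"]);d=np.array([.233,.973,0])
f=lambda X:(proj(S,X)-[280,200])*2.5
for k in(10,56,108):print(k,f(p+d*k/1000+[0,0,.017]),f(p+d*k/1000+[0,0,.005]))
seat=np.array([.571,.199,.215]);x=np.array([-.446,.895,0])
print("tip",f(seat-.022*x+[0,0,.013]),"beam corners",[f(seat+np.array([-.895,-.446,0])*.055+x*o+[0,0,.09]) for o in(.014,.044)])
```

```text
10 [185.7 242.3] [184.9 250. ]
56 [213.4 294.9] [212.3 302.3]
108 [246.6 357.9] [245.1 364.8]
tip [263.  273.4] beam corners [array([351.7, 180.5]), array([392.5, 197.1])]
```

```bash
python3 -m pendant '[[-6,2,0,0],[-10,3,0,0],[-10,3,0,0],[-10,2,0,0],[-10,2,0,0],[-7,2,0,0],[-4,1,0,0],[0,0,0,0]]'; python3 -m pendant '[[0,0,-3,0],[0,0,-4,0],[0,0,-4,0],[0,0,0,0]]'
```

```text
clock: 15.0
position: [0.5565, 0.1383, 0.2279]
eef_rot: [-0.0, 0.785, 0.62, 0.0]
force: [0.3, 0.0, -6.5]
gripper_width: 0.0048
gripper_force: 117.8
clock: 15.4
position: [0.5567, 0.1376, 0.2159]
eef_rot: [-0.0, 0.785, 0.619, -0.001]
force: [-0.8, 0.1, -5.4]
gripper_width: 0.0045
gripper_force: 117.7
```

```bash
python3 -m pendant '[[0,0,-3,0],[0,0,-3,0],[0,0,0,0]]'; python3 -m pendant '[[0,0,-3,0],[0,0,-3,0],[0,0,0,0]]'
python3 - <<'E'
from h import *
S,T=capture("scene"),capture("top")
a=cv2.resize(S[220:350,300:430],(400,400),interpolation=2);b=cv2.resize(T[150:280,150:280],(400,400),interpolation=2)
cv2.imwrite("pics/r.png",np.hstack([a,b])[:,:,::-1])
E
```

```text
clock: 15.7
position: [0.5568, 0.1378, 0.2103]
eef_rot: [-0.0, 0.785, 0.62, -0.0]
force: [0.1, 0.1, -5.6]
gripper_width: 0.0049
gripper_force: 117.8
clock: 16.0
position: [0.5567, 0.1379, 0.2043]
eef_rot: [-0.0, 0.785, 0.62, -0.0]
force: [-0.5, -0.6, -6.5]
gripper_width: 0.0053
gripper_force: 117.8
```

View pics/r.png

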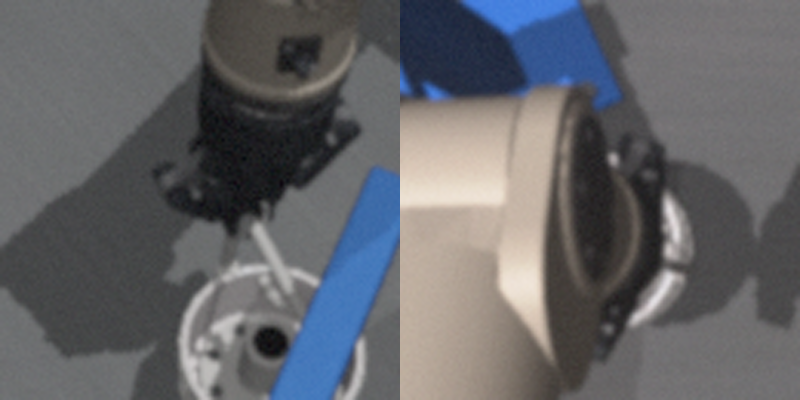

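The hook tip (266,281 in the scene crop) is on the open side of the bar (about 284,281), so the bar is inside the hook. I'm lowering onto the seat.

```bash
python3 -m pendant '[[0,0,-2,0],[0,0,-2,0],[0,0,0,0]]'; python3 -m pendant '[[0,0,-1,0],[0,0,-1,0],[0,0,0,0]]'
```

```text
clock: 16.4
position: [0.5568, 0.1379, 0.2005]
eef_rot: [-0.0, 0.785, 0.62, -0.0]
force: [-0.5, -0.4, -6.5]
gripper_width: 0.005
gripper_force: 117.8
clock: 16.7
position: [0.5572, 0.1379, 0.1989]
eef_rot: [0.0, 0.785, 0.62, 0.0]
force: [-0.1, 0.5, -4.9]
gripper_width: 0.0048
gripper_force: 118.0
```

```bash
python3 -m pendant '[[0,0,-1,0],[0,0,-1,0],[0,0,0,0]]'; python3 -m pendant '[[0,0,-1,0],[0,0,0,0],[0,0,0,0]]'
```

```text
clock: 17.0
position: [0.5577, 0.1379, 0.1975]
eef_rot: [0.0, 0.785, 0.619, 0.001]
force: [-1.0, -1.0, 0.1]
gripper_width: 0.0049
gripper_force: 119.0
clock: 17.3
position: [0.5579, 0.1378, 0.1966]
eef_rot: [0.0, 0.785, 0.619, 0.001]
force: [0.5, -2.5, 4.9]
gripper_width: 0.0045
gripper_force: 119.7
```

```bash
python3 -m pendant '[[0,0,1,0],[0,0,0,0]]' 255 20; python3 -m pendant '[[0,0,0,0],[0,0,0,0],[0,0,0,0],[0,0,0,0]]' 180; python3 -m pendant '[[0,0,0,0],[0,0,0,0],[0,0,0,0],[0,0,0,0],[0,0,0,0],[0,0,0,0]]'
python3 - <<'E'
from h import *
a=capture("scene").astype(int);b=capture("scene").astype(int);c=np.load("S.npy")
print(np.abs(a-b)[250:360,300:440].mean())
E
```

```text
clock: 17.5
position: [0.5577, 0.1378, 0.1972]
eef_rot: [0.0, 0.785, 0.619, 0.001]
force: [1.2, -1.6, 2.5]
gripper_width: 0.0047
gripper_force: 119.3
clock: 17.9
position: [0.5568, 0.1381, 0.1965]
eef_rot: [-0.0, 0.785, 0.62, -0.0]
force: [0.4, -0.2, 0.6]
gripper_width: 0.025
gripper_force: 0.0
clock: 18.5
position: [0.5571, 0.1379, 0.1968]
eef_rot: [0.0, 0.785, 0.62, -0.0]
force: [0.0, -0.3, 0.5]
gripper_width: 0.0251
gripper_force: 0.0
2.2882900432900435
```

```bash
python3 -m pendant '[[0,0,4,0],[0,0,6,0],[0,0,8,0],[0,0,8,0],[0,0,10,0],[0,0,15,0],[0,0,0,0]]'; python3 -m pendant '[[5,-10,20,0],[12,-25,30,0],[10,-40,20,0],[0,-45,0,0],[0,-45,0,0],[0,-45,0,0],[0,-30,0,0],[0,0,0,0]]'; python3 -m pendant '[[0,0,0,0],[0,0,0,0],[0,0,0,0],[0,0,0,0],[0,0,0,0],[0,0,0,0],[0,0,0,0],[0,0,0,0]]'
python3 - <<'E'
from h import *
np.set_printoptions(precision=4,suppress=True)
a=capture("scene");b=capture("scene")
for _ in range(6):b=capture("scene")
print("motion",cv2.absdiff(cv2.GaussianBlur(a,(5,5),0),cv2.GaussianBlur(b,(5,5),0))[230:360,300:440].max())
t=capture("top");cv2.imwrite("pics/fs.png",b[:,:,::-1]);cv2.imwrite("pics/ft.png",t[:,:,::-1])
# rim blob in top view, rim height .128
T=get_calibration("top");m=(t.min(2)>140).astype(np.uint8);m[:,:120]=0;m[:,300:]=0
n,l,st,ce=cv2.connectedComponentsWithStats(m)
for i in range(1,n):
    if st[i,4]>60:print(st[i],ce[i],onz(T,*ce[i],.1))
# bright along bar path, scene expected points
S=get_calibration("scene");d=np.array([.233,.973,0]);s=np.array([.5717,.1977,.215])
for k in(-60,-50,-30,-15,0,25):
    u,v=proj(S,s+d*k/1000).round().astype(int);print(k,(u,v),b.min(2)[v,u-5:u+6])
E
```

```text
clock: 19.3
position: [0.5585, 0.1381, 0.2505]
eef_rot: [0.001, 0.785, 0.62, 0.002]
force: [0.3, 0.8, -0.3]
gripper_width: 0.0254
gripper_force: 0.0
clock: 20.1
position: [0.5829, -0.1083, 0.3184]
eef_rot: [0.001, 0.788, 0.616, -0.0]
force: [-0.3, -0.3, -0.4]
gripper_width: 0.0254
gripper_force: 0.0
clock: 20.9
position: [0.5841, -0.1021, 0.3178]
eef_rot: [0.0, 0.785, 0.62, 0.0]
force: [0.8, -0.6, 0.6]
gripper_width: 0.0253
gripper_force: 0.0
motion 4
[  120     0   180    72 12609] [210.3308  34.5348] [0.9846 0.217  0.1   ]
[ 190  199   50   60 1686] [215.6471 230.6376] [0.5683 0.1878 0.1   ]
[184 200  22  17  62] [190.9032 208.3226] [0.6133 0.2415 0.1   ]
[132 302  31  32 781] [146.9898 317.6069] [0.385  0.3221 0.1   ]
[ 236  310   64  170 5482] [278.1386 422.4289] [0.1837 0.0443 0.1   ]
-60 (np.int64(380), np.int64(291)) [104 107 106 113 144 177 183 166 130 108 100]
-50 (np.int64(382), np.int64(295)) [ 94  93 108 141 175 194 197 185 148 115 104]
-30 (np.int64(387), np.int64(304)) [100 101 113 145 175 193 197 184 147 116 102]
-15 (np.int64(391), np.int64(310)) [187 161 151 173 191 197 187 163 133 122 117]
0 (np.int64(395), np.int64(317)) [174 149 132 135 142 142 133 121 111 108 105]
25 (np.int64(401), np.int64(329)) [112  77  72  72  73  73  73  72  67  72  73]
```

The bar lies exactly along the predicted seat line, nothing is moving, and the robot is clear, so I'm handing it in.

```bash
python3 -c "
from plant import *
print(finish_job())"
```

```text
the job is handed in; nothing more can be done
None
```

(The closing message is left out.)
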